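# Find the heavy side of a finisher's flywheel and hold it down

### The arm

A 6-joint arm with a two-finger parallel gripper is mounted at the origin on the work surface. World frame = base frame: x ahead of the robot, y to its left, z up, the work surface at z = 0. Lengths are in mm, angles in rad, forces in N, time in s.
With the tool pointing down it reaches from about 325 to 775 mm from the base axis. Payload 5.5 kg.
Tool frame: the origin (TCP) lies midway between the tips of the shut fingers; the grasp point (between the pads) lies 19 mm behind it; z points along the fingers, x is the direction in which the jaws open and shut, and the axes are right-handed (so a half turn about z gives the same grasp; the last joint's range is limited). The gripper opens to 88 mm and grips with 3 to 60 N. Pads are 20 mm wide; open, the fingers measure 115 mm over their backs; the gripper's body (75 mm by 178 mm) begins 61 mm behind the grasp point.
Start: joints at [-1.214, 0.091, 1.231, -0, 1.82, -0.057], TCP at [241.256, -549.374, 222.631] pointing down, gripper open.
Joint ranges: [-2.87, 2.87], [-0.86, 2.18], [0.17, 2.46], [-1.51, 4.65], [0.06, 2.69], [-2.65, 2.65]. Speed limits (rad/s): [2.57, 2.57, 3.01, 3.14, 3.14, 3.14].

### API

Orientations are given as [roll, pitch, yaw] about the fixed x, y, z axes, in that order (R = Rz(yaw) Ry(pitch) Rx(roll)).
In Python, from station import readout, eyes, env, spotter gives the robot as it stands.
- The arm moves only by the tool jog_arm, never from a script. Its argument "rows" is a list of rows, each an object with "fingers": the opening, from 0 (shut) to 1 (fully open); "slide": the shift along the world's x, y, z in mm, a list of three; "rot": the turn, a rotation vector about the world's x, y, z in rad, a list of three. A call has exactly 8 rows; each row is the pose to reach, as a shift and turn from the pose commanded when the call began; what a row does not reach only later rows make up. A row lasts 1/12 s, in which the tool goes at most 41.7 mm and 7.16 degrees, less where a joint would pass 70% of its speed; a pose out of reach is approached as far as the arm can. A call with a gripper value outside its range is refused whole. The fingers move at their own pace and stop on an object; "squeeze" is the grip in N (left out, the last holds). Time passes only in rows, so rows that repeat a pose let the fingers close, or fill a call up. It gives the time, the measured TCP pose, the force and the opening at its end, in the units of the state.
- readout.observe(): the state, without advancing time (a new reading comes with each control period).
- eyes.grab_frame(name): name is "scene" or "top" or "wrist"; returns a dict with "image" (420x560x3 uint8, red, green, blue), "mtx" (3x3 intrinsics, pixels), "R" (3x3) and "t" (3): a world point X has camera coordinates R X + t; the wrist camera has in their place "T_tool_cam" (4x4, takes a point from camera to tool coordinates, whose origin is the TCP and whose axes are the tool frame's). Camera axes: x right, y down, z forward; pixel columns grow to the right and rows downward; lengths in mm; the calibration is good to about 2 mm. A picture is of the moment at which its call begins: read the wrist's pose just before it. There is no depth.
- env.finish_job(): hands the job in, once; it reports no verdict.
Trained networks look in the newest picture that a camera, given by its name, has taken for a name from the list of things; names that differ only in an ending like _2 or _b are one class to them, and where a whole thing is asked for, a point or a joint stands for the part that bears it (a point fixed in the world has none). Each returns a list of dicts, best first, with "confidence" (0 to 1); they miss things now and then, are a little off and sometimes report something else, mostly with a low value. They report only what shows in the picture. A call takes as long as a camera call. They do not tell look-alikes from the thing itself.
- spotter.look_for(name, camera): "at" ([x, y, z] in mm, in the coordinates of the camera as it stood for that picture, good to about 4 mm: the middle of the surface that is visible of it).
- spotter.pinpoint(name, camera): "at" ([x, y, z] in mm, in the coordinates of the camera as it stood for that picture, good to about 4 mm: a listed point, or the origin of a listed thing).
The state is a dict: "time_s": time; "joint_positions": joint angles; "dq": joint speeds; "joint_torque": joint torques, N m; "position": TCP position; "ee_rot": TCP orientation; "force": force on the tool from outside, world axes, zero at the start; "ft_torque": the same for the moment, N m; "grip_width": finger opening in mm.
Only numpy, scipy, OpenCV 4.12 (cv2) and the standard library are available. Lean on these libraries where they do the work, as an engineer would, in place of code of your own. Each camera call takes 0.05 s, during which the arm holds its last target.

### The job

The flywheel on the shoe-finishing machine has a heavy side that cannot be seen. First pull the orange isolator plug up out of its grey box and leave it in the green tin, not moving the crank until the plug is out; then take the red crank grip, feel by turning which side of the flywheel is heavy, and finish while holding the grip still with the heavy side straight down, ready for chalking. Leave the shoe, the glue jar and the polish tin where they are.

Things in the scene. Friction and masses are not known exactly. Their poses are not given: they have to be found in the camera images.
- plug_grip (a point): centre of the plug's orange head, 26 mm (its x, the way to pinch it) x 40 mm (y) x 42 mm high. Below the head a brass shaft 18 x 18 mm, 32 mm long: the plug's foot lies 53 mm below this point. 0.12 kg, loose. z points up along the plug. In the box two sprung balls grip the shaft's neck: a straight pull upward of 6 to 10 N frees it.
- socket (a point): centre of the socket's mouth in the top of the fixed grey isolator box (84 x 76 x 60 mm, foot 100 x 92 mm). The plug's head stands on this top. The plug is out once its foot has cleared the mouth (32 mm up).
- tin: green open square tin fixed to the bench, 116 x 116 mm, 42 mm high, wall 4 mm; origin at the centre of its underside, sides along its x and y. The plug may stand, lean or lie in it.
- axis (a point): point on the level axis of the aluminium flywheel (150 mm diameter, 20 mm thick), in the middle of its outer face, 160 mm above the bench, on the fixed machine. y runs along the axis into the machine, so the crank is on the -y side; x is level, z up. The flywheel is balanced but for a weight sealed inside, whose direction differs each time.
- crank_grip (a point): centre of the red crank grip, a sleeve 20 mm in diameter, 52 mm long, spinning freely on a pin parallel to the axis. It runs on a circle of 55 mm radius about the axis, in a plane 75 mm outside the flywheel's outer face. The pin stands on a dark bar fast on the flywheel, at any angle to the heavy side; they turn together without stops, either way. The crank itself is balanced.
- grip_sleeve: the red sleeve; origin the same point as crank_grip, y along the pin. Bearing drag of about 0.32 N m keeps the flywheel wherever it is left. The hidden weight adds up to 0.18 to 0.24 N m: turning needs more push while the heavy side rises and less while it falls, 3.3 to 4.3 N at most either way at the grip, and none extra with it at top or bottom.
- plug: the isolator plug; origin at the centre of its brass foot, 53 mm below plug_grip.
- polish: red shoe-polish tin with a steel lid, 72 mm across, 30 mm high; origin at the centre of its underside. A bystander.
- glue: amber glue jar with a black lid, 60 mm across, 110 mm high; origin at the centre of its underside. A bystander.
- shoe: brown leather shoe with a black sole, about 260 x 90 x 98 mm, x toward its toe; origin at the centre of its underside. A bystander.
Not all that is in view belongs to the job. Leave any blue or purple look-alike of the plug alone.

How it is judged (in metres and radians):
On the way, in this order (a step that is already met when the one before it is completed fails the run):
1. the plug is out of its socket (z of plug_grip in the frame of socket above 0.053 m), for 0.1 s.
2. the plug is in the green tin and let go (x of plug_grip in the frame of tin between -0.062 and 0.062 m and y of plug_grip in the frame of tin between -0.062 and 0.062 m and height (world z) of plug_grip below 0.085 m and contact force between plug and the fingers below 0.1 N), for 0.2 s.
3. the crank grip is held still with the heavy side down (contact force between grip_sleeve and the fingers above 2 N and angle between heavy's own z axis and vertical below 0.3 rad and linear speed of grip_sleeve below 0.01 m/s), for 0.5 s.
At the end, for the whole second after the job is handed in: the fingers still hold the red grip (more than 2 N), which is at rest (under 10 mm/s), the flywheel's heavy side is within 0.30 rad of straight down, and the plug is in the green tin, not touched by the fingers (all of step 2 and all of step 3); the arm keeps its last pose, push and grip.
It fails at once if the crank is moved (by 15 mm) while the plug is still in its socket (distance of crank_grip from where it was at the start of the episode above 0.015 m and z of plug_grip in the frame of socket below 0.045 m and horizontal distance between plug_grip and socket below 0.02 m).
It fails at once if a bystander is shifted by more than 30 mm (distance of any of polish, glue, shoe from where it was at the start of the episode above 0.03 m).
It also fails if it takes over 67 s, if anything falls off the work surface, if the arm or the gripper's body presses on something with over 40 N, if the wrist force passes 120 N, or if a joint passes its speed limit or range.

## Working session

There is one attempt and no reset: what is moved stays moved. The work goes in short steps, Python scripts to look and compute and a tool call to move; the robot and the scene stay as the last step left them, time stands still between calls to the robot, and variables do not carry over. Pictures are saved under pics/ and viewed, and the job is handed in when it is done.

Besides the shell and the picture viewer there is one more tool, called after ">>>" as name([rows], argument=value, ...), one row to a line, values as JSON. jog_arm: Moves the arm, as the interface text tells. Its arguments: {"type":"object","properties":{"rows":{"type":"array"},"squeeze":{"type":"number"}},"required":["rows"]}

```bash
ls; mkdir -p pics
cat > h.py <<'E'
import numpy as np,cv2
from scipy.spatial.transform import Rotation as Ro
from station import readout, eyes, env, spotter
def grab(c,fn=None):
    s=readout.observe(); f=eyes.grab_frame(c)
    if fn: cv2.imwrite('pics/'+fn,cv2.cvtColor(f['image'],cv2.COLOR_RGB2BGR))
    return s,f
def toW(s,f,p):
    p=np.array(p,float)
    if 'T_tool_cam' in f:
        q=f['T_tool_cam']@np.r_[p,1]; 
        return Ro.from_euler('xyz',s['ee_rot']).as_matrix()@q[:3]+np.array(s['position'])
    return np.array(f['R']).T@(p-np.array(f['t']))
E
python3 - <<'E'
from h import *
print(readout.observe())
for c in ['scene','top']:
    s,f=grab(c,c+'0.png')
    for n in ['plug_grip','socket','tin','axis','crank_grip','polish','glue','shoe']:
        print(c,n,[(toW(s,f,r['at']).round(0).tolist(),round(r['confidence'],2)) for r in spotter.pinpoint(n,c)][:3])
E
```

```text
pics
{'time_s': 0.0, 'joint_positions': array([-1.21374414e+00,  9.18184602e-02,  1.23191976e+00,  3.37115587e-05,
        1.81977753e+00, -5.66709204e-02]), 'dq': array([ 4.64863021e-04, -6.61729803e-04,  2.29615014e-05, -5.33823774e-04,
       -8.34212871e-04, -6.06971858e-04]), 'joint_torque': array([-1.48949617e-03, -4.46453834e+01, -4.06442213e+01,  6.96708052e-02,
        2.95059930e-02, -1.32750424e-04]), 'position': array([ 241.13098061, -549.08188043,  221.51193639]), 'ee_rot': array([-3.14145109e+00,  1.91815518e-03, -1.15706481e+00]), 'force': array([-0.64277151, -0.25749374, -0.27934315]), 'ft_torque': array([-0.02974991,  0.05051179, -0.00923586]), 'grip_width': 87.8351209045671}
scene plug_grip [([413.0, -239.0, 57.0], 0.96), ([501.0, -151.0, 82.0], 0.8), ([389.0, -152.0, 55.0], 0.68)]
scene socket [([500.0, -148.0, 64.0], 0.56)]
scene tin [([485.0, -393.0, 2.0], 0.88)]
scene axis [([519.0, 102.0, 165.0], 0.61)]
scene crank_grip [([553.0, 31.0, 212.0], 0.78), ([754.0, 109.0, 1.0], 0.18)]
scene polish []
scene glue [([658.0, -389.0, 0.0], 0.62)]
scene shoe [([718.0, -156.0, -4.0], 0.58)]
top plug_grip [([393.0, -155.0, 55.0], 0.79), ([400.0, -76.0, 53.0], 0.74), ([500.0, -150.0, 79.0], 0.67)]
top socket [([504.0, -150.0, 58.0], 0.63), ([482.0, -402.0, -5.0], 0.56)]
top tin [([483.0, -401.0, -3.0], 0.79)]
top axis [([517.0, 101.0, 159.0], 0.77)]
top crank_grip [([718.0, -153.0, -5.0], 0.54), ([554.0, 28.0, 212.0], 0.51)]
top polish [([754.0, 107.0, 1.0], 0.92)]
top glue [([662.0, -397.0, -4.0], 0.68)]
top shoe [([720.0, -154.0, -1.0], 0.58)]
```

View pics/scene0.png

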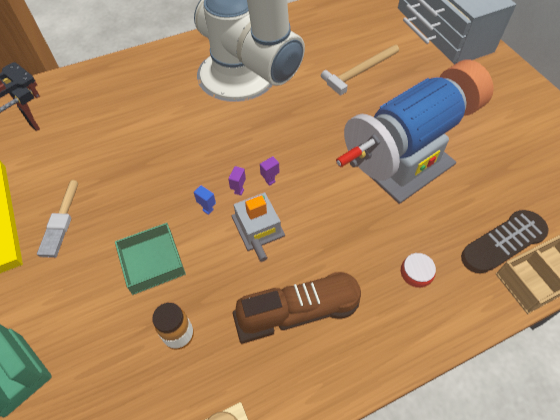

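View pics/top0.png

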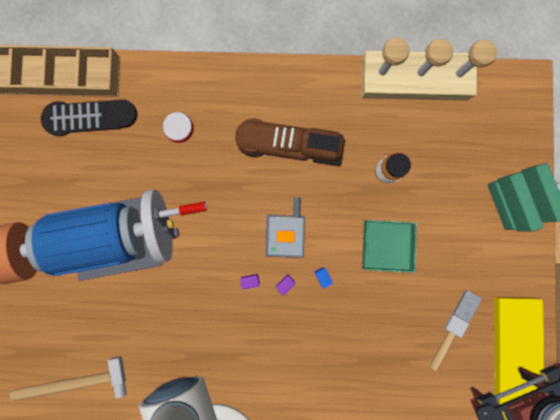

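```bash
cat >> h.py <<'E'
def plane(f,uv,z):
    K=np.array(f['mtx']);R=np.array(f['R']);t=np.array(f['t'])
    d=R.T@(np.linalg.inv(K)@np.array([uv[0],uv[1],1.])); o=-R.T@t
    return o+d*(z-o[2])/d[2]
def proj(f,X):
    K=np.array(f['mtx']);p=K@(np.array(f['R'])@np.array(X)+np.array(f['t']));return p[:2]/p[2]
E
python3 - <<'E'
from h import *
s,f=grab('top')
im=f['image'];hsv=cv2.cvtColor(im,cv2.COLOR_RGB2HSV)
print('cam',-np.array(f['R']).T@np.array(f['t']))
m=((hsv[...,0]>8)&(hsv[...,0]<20)&(hsv[...,1]>220)&(hsv[...,2]>180)).astype(np.uint8)
m[:, :270]=0;m[:,:][:,305:]=0;m[:225]=0;m[250:]=0
ys,xs=np.nonzero(m);print(len(xs),xs.min(),xs.max(),ys.min(),ys.max())
P=np.array([plane(f,(x,y),102)[:2] for x,y in zip(xs,ys)],np.float32)
print(cv2.minAreaRect(P),P.mean(0))
# grey box top
# tin green
g=((hsv[...,0]>60)&(hsv[...,0]<90)&(hsv[...,1]>80)).astype(np.uint8);g[:,:340]=0;g[:,440:]=0
ys,xs=np.nonzero(g);P=np.array([plane(f,(x,y),42)[:2] for x,y in zip(xs,ys)],np.float32);print('tin',cv2.minAreaRect(P))
r=((hsv[...,0]<6)|(hsv[...,0]>174))&(hsv[...,1]>180);r[:, :170]=0;r[:,215:]=0;r[:195]=0;r[225:]=0
ys,xs=np.nonzero(r);P=np.array([plane(f,(x,y),212)[:2] for x,y in zip(xs,ys)],np.float32);print('red',len(xs),cv2.minAreaRect(P))
c=im[150:300,0:320];cv2.imwrite('pics/topz.png',cv2.resize(cv2.cvtColor(c,cv2.COLOR_RGB2BGR),None,fx=2.5,fy=2.5,interpolation=2))
s,f=grab('scene');c=f['image'][60:240,220:500];cv2.imwrite('pics/scz.png',cv2.resize(cv2.cvtColor(c,cv2.COLOR_RGB2BGR),None,fx=2.8,fy=2.8,interpolation=2))
E
```

```text
cam [ 511.24206286 -131.97924112 1073.10343551]
145 278 293 232 241
((500.43096923828125, -152.19883728027344), (19.416242599487305, 32.45856857299805), 1.3517985343933105) [ 501.4311  -152.26337]
tin ((484.10107421875, -391.92437744140625), (117.938232421875, 111.59545135498047), 88.49393463134766)
red 225 ((552.0696411132812, 31.265119552612305), (17.13738250732422, 49.23885726928711), 10.864680290222168)
```

View pics/topz.png

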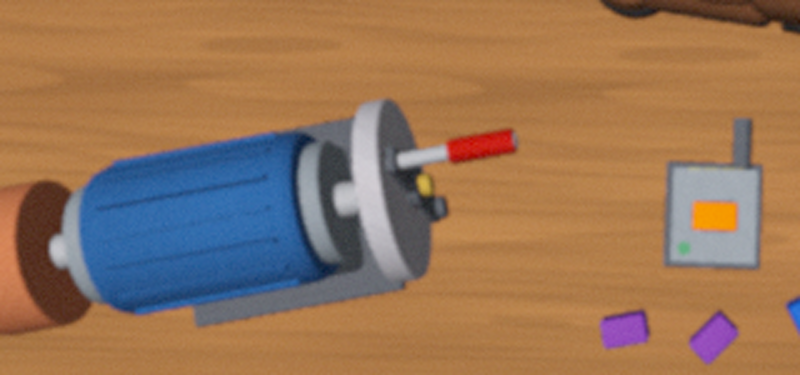

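View pics/scz.png

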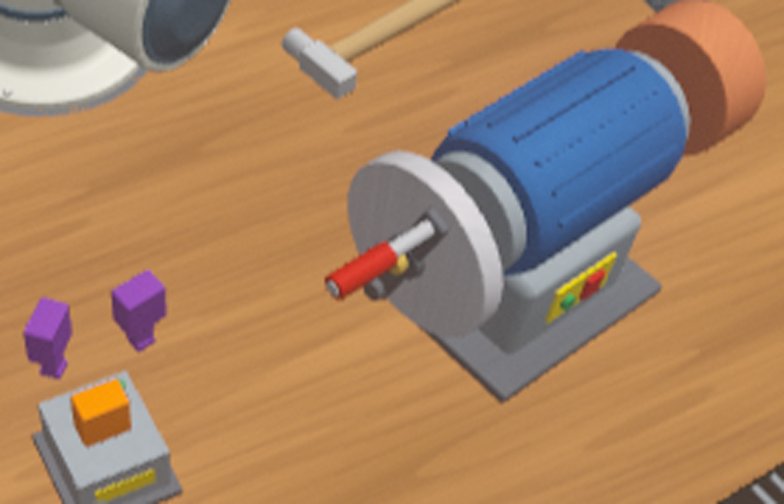

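>>> jog_arm([
  {"fingers":0.7,"slide":[20,30,0],"rot":[0,0,0.08]},
  {"fingers":0.7,"slide":[40,60,0],"rot":[0,0,0.17]},
  {"fingers":0.7,"slide":[60,92,0],"rot":[0,0,0.27]},
  {"fingers":0.7,"slide":[82,126,0],"rot":[0,0,0.37]},
  {"fingers":0.7,"slide":[104,160,0],"rot":[0,0,0.47]},
  {"fingers":0.7,"slide":[126,194,0],"rot":[0,0,0.57]},
  {"fingers":0.7,"slide":[148,228,0],"rot":[0,0,0.67]},
  {"fingers":0.7,"slide":[170,262,0],"rot":[0,0,0.77]},
], squeeze=25)

```text
time_s: 1.67
position: [411.9, -285.6, 222.9]
ee_rot: [3.141, -0.001, -0.382]
force: [0.8, 0.0, -0.3]
grip_width: 61.9
```

>>> jog_arm([
  {"fingers":0.7,"slide":[20,32,-5],"rot":[0,0,0.1]},
  {"fingers":0.7,"slide":[40,62,-10],"rot":[0,0,0.2]},
  {"fingers":0.7,"slide":[60,92,-15],"rot":[0,0,0.28]},
  {"fingers":0.7,"slide":[75,115,-20],"rot":[0,0,0.34]},
  {"fingers":0.7,"slide":[84,130,-25],"rot":[0,0,0.387]},
  {"fingers":0.7,"slide":[88,136,-25],"rot":[0,0,0.387]},
  {"fingers":0.7,"slide":[88,136,-25],"rot":[0,0,0.387]},
  {"fingers":0.7,"slide":[88,136,-25],"rot":[0,0,0.387]},
])

```text
time_s: 2.33
position: [499.1, -151.9, 198.0]
ee_rot: [3.141, 0.0, -0.001]
force: [-0.7, 0.2, -0.6]
grip_width: 61.5
```

Run:
```python
from h import *
s,f=grab('wrist','w1.png')
print(s['position'],s['ee_rot'],s['joint_positions'],s['force'],s['time_s'])
for n in ['plug_grip','socket']:
    print(n,[(toW(s,f,r['at']).round(0).tolist(),round(r['confidence'],2)) for r in spotter.pinpoint(n,'wrist')][:3])
```

```text
[ 499.10437297 -151.85916354  197.96043966] [ 3.14094113e+00  1.16803340e-05 -1.20908596e-03] [-3.60169739e-01 -1.23648154e-01  1.48674759e+00 -6.27557561e-04
  1.77827524e+00 -3.59089997e-01] [-0.70239303  0.16659635 -0.55362989] 2.3333
plug_grip [([503.0, -152.0, 83.0], 0.97), ([395.0, -155.0, 57.0], 0.88), ([397.0, -74.0, 55.0], 0.77)]
socket [([507.0, -152.0, 59.0], 0.82)]
```

View pics/w1.png

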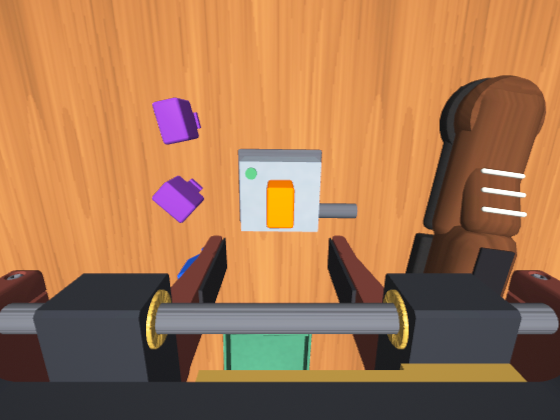

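The wrist view shows the orange plug at (280,203), aligned and between the fingers. I'm descending to it.

>>> jog_arm([
  {"fingers":0.7,"slide":[1,1,-25],"rot":[0,0,0]},
  {"fingers":0.7,"slide":[2,1,-55],"rot":[0,0,0]},
  {"fingers":0.7,"slide":[2,1,-85],"rot":[0,0,0]},
  {"fingers":0.7,"slide":[2,1,-110],"rot":[0,0,0]},
  {"fingers":0.7,"slide":[2,1,-125],"rot":[0,0,0]},
  {"fingers":0.7,"slide":[2,1,-130],"rot":[0,0,0]},
  {"fingers":0.7,"slide":[2,1,-130],"rot":[0,0,0]},
  {"fingers":0.0,"slide":[2,1,-130],"rot":[0,0,0]},
])

```text
time_s: 3.15
position: [501.5, -151.1, 68.8]
ee_rot: [3.141, -0.001, -0.001]
force: [0.3, 0.1, 0.1]
grip_width: 57.7
```

>>> jog_arm([
  {"fingers":0,"slide":[0,0,0],"rot":[0,0,0]},
  {"fingers":0,"slide":[0,0,0],"rot":[0,0,0]},
  {"fingers":0,"slide":[0,0,0],"rot":[0,0,0]},
  {"fingers":0,"slide":[0,0,0],"rot":[0,0,0]},
  {"fingers":0,"slide":[0,0,0],"rot":[0,0,0]},
  {"fingers":0,"slide":[0,0,0],"rot":[0,0,0]},
  {"fingers":0,"slide":[0,0,0],"rot":[0,0,0]},
  {"fingers":0,"slide":[0,0,0],"rot":[0,0,0]},
])

```text
time_s: 3.82
position: [501.6, -150.4, 68.2]
ee_rot: [3.141, -0.001, 0.0]
force: [1.0, 0.1, 2.7]
grip_width: 25.6
```

Gripped at 25.6 mm. Next I pull straight up.

>>> jog_arm([
  {"fingers":0,"slide":[0,0,5],"rot":[0,0,0]},
  {"fingers":0,"slide":[0,0,12],"rot":[0,0,0]},
  {"fingers":0,"slide":[0,0,20],"rot":[0,0,0]},
  {"fingers":0,"slide":[0,0,32],"rot":[0,0,0]},
  {"fingers":0,"slide":[0,0,47],"rot":[0,0,0]},
  {"fingers":0,"slide":[0,0,62],"rot":[0,0,0]},
  {"fingers":0,"slide":[0,0,75],"rot":[0,0,0]},
  {"fingers":0,"slide":[0,0,80],"rot":[0,0,0]},
])

```text
time_s: 4.48
position: [502.1, -150.8, 151.1]
ee_rot: [3.14, -0.004, -0.0]
force: [0.7, 0.0, -0.3]
grip_width: 25.9
```

Run:
```python
from h import *
s,f=grab('scene','s2.png')
print(s['position'],s['force'],s['grip_width'])
for n in ['plug_grip','socket']:
    print(n,[(toW(s,f,r['at']).round(0).tolist(),round(r['confidence'],2)) for r in spotter.pinpoint(n,'scene')][:4])
```

```text
[ 502.0521396  -150.75384685  151.13934429] [ 0.72993715  0.01664165 -0.27709932] 25.93893638676005
plug_grip [([389.0, -152.0, 59.0], 0.77), ([501.0, -150.0, 164.0], 0.6), ([397.0, -73.0, 54.0], 0.47)]
socket [([502.0, -145.0, 60.0], 0.73), ([551.0, 34.0, 215.0], 0.46), ([756.0, 107.0, 1.0], 0.35)]
```

View pics/s2.png

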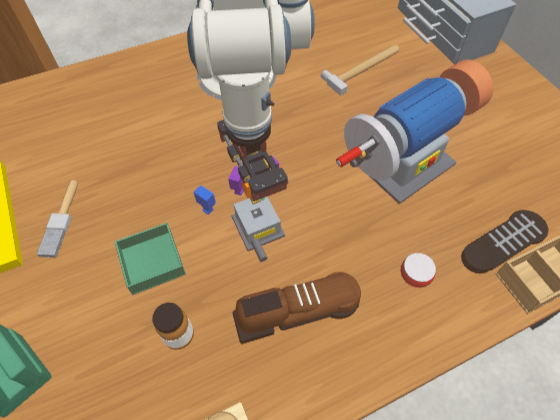

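>>> jog_arm([
  {"fingers":0,"slide":[-2,-25,5],"rot":[0,0,0]},
  {"fingers":0,"slide":[-4,-60,5],"rot":[0,0,0]},
  {"fingers":0,"slide":[-7,-95,5],"rot":[0,0,0]},
  {"fingers":0,"slide":[-10,-130,5],"rot":[0,0,0]},
  {"fingers":0,"slide":[-13,-165,0],"rot":[0,0,0]},
  {"fingers":0,"slide":[-16,-200,0],"rot":[0,0,0]},
  {"fingers":0,"slide":[-17,-228,0],"rot":[0,0,0]},
  {"fingers":0,"slide":[-17,-244,0],"rot":[0,0,0]},
])

```text
time_s: 5.3
position: [482.6, -397.1, 145.3]
ee_rot: [-3.14, 0.003, -0.003]
force: [0.3, -0.1, -0.4]
grip_width: 25.9
```

>>> jog_arm([
  {"fingers":0,"slide":[0,0,-15],"rot":[0,0,0]},
  {"fingers":0,"slide":[0,0,-40],"rot":[0,0,0]},
  {"fingers":0,"slide":[0,0,-65],"rot":[0,0,0]},
  {"fingers":0,"slide":[0,0,-85],"rot":[0,0,0]},
  {"fingers":0,"slide":[0,0,-97],"rot":[0,0,0]},
  {"fingers":0,"slide":[0,0,-102],"rot":[0,0,0]},
  {"fingers":0,"slide":[0,0,-103],"rot":[0,0,0]},
  {"fingers":0,"slide":[0,0,-103],"rot":[0,0,0]},
])

```text
time_s: 5.97
position: [484.2, -394.2, 44.3]
ee_rot: [-3.141, 0.0, 0.0]
force: [-0.0, -1.2, -1.7]
grip_width: 25.7
```

Run:
```python
from h import *
s,f=grab('scene','s3.png')
print(s['position'],s['force'],s['grip_width'])
c=f['image'][180:330,80:280];cv2.imwrite('pics/s3.png',cv2.resize(cv2.cvtColor(c,cv2.COLOR_RGB2BGR),None,fx=3,fy=3))
s,f=grab('wrist','w3.png')
```

```text
[ 484.17067272 -394.24208742   44.30163424] [-0.04419678 -1.23422243 -1.66201541] 25.697901749790233
```

View pics/s3.png

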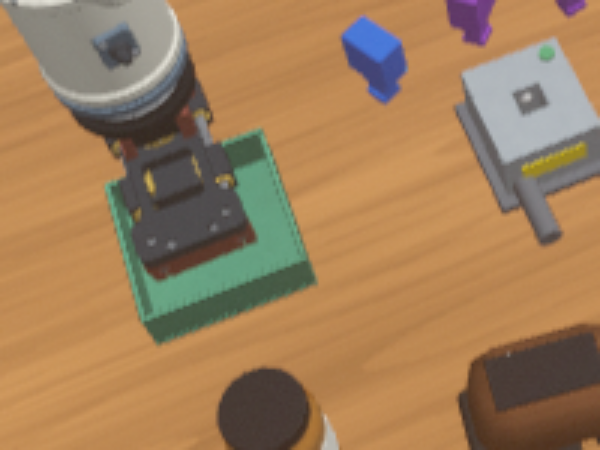

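>>> jog_arm([
  {"fingers":0.55,"slide":[0,0,0],"rot":[0,0,0]},
  {"fingers":0.55,"slide":[0,0,0],"rot":[0,0,0]},
  {"fingers":0.55,"slide":[0,0,0],"rot":[0,0,0]},
  {"fingers":0.55,"slide":[0,0,0],"rot":[0,0,0]},
  {"fingers":0.55,"slide":[0,0,5],"rot":[0,0,0]},
  {"fingers":0.55,"slide":[0,0,25],"rot":[0,0,0]},
  {"fingers":0.55,"slide":[0,0,50],"rot":[0,0,0]},
  {"fingers":0.55,"slide":[0,0,85],"rot":[0,0,0]},
])

```text
time_s: 6.73
position: [483.2, -393.4, 127.9]
ee_rot: [-3.138, 0.004, -0.0]
force: [0.1, 0.0, 0.0]
grip_width: 48.1
```

Run:
```python
from h import *
s,f=grab('wrist','w4.png')
print(s['position'],s['force'],s['grip_width'])
for n in ['plug_grip','tin']:
    print(n,[(toW(s,f,r['at']).round(0).tolist(),round(r['confidence'],2)) for r in spotter.pinpoint(n,'wrist')][:4])
```

```text
[ 483.15642034 -393.38962302  127.86494089] [0.07610217 0.04593721 0.00709509] 48.145945027713424
plug_grip [([411.0, -240.0, 50.0], 0.77), ([484.0, -394.0, 58.0], 0.74)]
tin [([482.0, -393.0, 0.0], 0.89)]
```

View pics/w4.png

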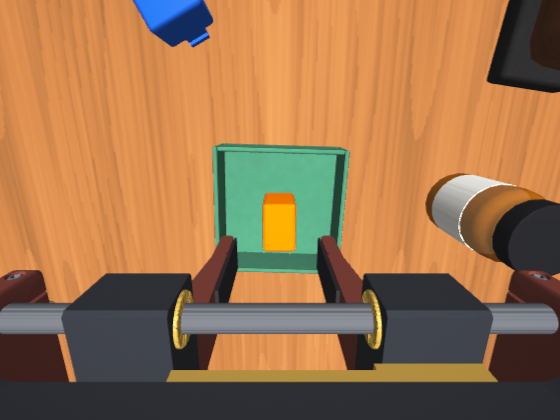

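>>> jog_arm([
  {"fingers":0.6,"slide":[2,15,30],"rot":[0,0,0.02]},
  {"fingers":0.6,"slide":[5,40,60],"rot":[0,0,0.04]},
  {"fingers":0.6,"slide":[10,68,88],"rot":[0,0,0.06]},
  {"fingers":0.6,"slide":[16,100,112],"rot":[0,0,0.08]},
  {"fingers":0.6,"slide":[22,134,130],"rot":[0,0,0.1]},
  {"fingers":0.6,"slide":[28,170,143],"rot":[0,0,0.12]},
  {"fingers":0.6,"slide":[34,206,150],"rot":[0,0,0.14]},
  {"fingers":0.6,"slide":[40,244,155],"rot":[0,0,0.16]},
])

```text
time_s: 7.55
position: [524.3, -149.0, 285.1]
ee_rot: [3.141, -0.0, 0.16]
force: [1.2, -0.6, 0.1]
grip_width: 52.6
```

>>> jog_arm([
  {"fingers":0.6,"slide":[6,35,5],"rot":[0,0,0.01]},
  {"fingers":0.6,"slide":[12,70,10],"rot":[0,0,0.02]},
  {"fingers":0.6,"slide":[18,105,10],"rot":[0,0,0.03]},
  {"fingers":0.6,"slide":[24,135,10],"rot":[0,0,0.03]},
  {"fingers":0.6,"slide":[28,158,10],"rot":[0,0,0.03]},
  {"fingers":0.6,"slide":[30,167,10],"rot":[0,0,0.03]},
  {"fingers":0.6,"slide":[30,167,10],"rot":[0,0,0.03]},
  {"fingers":0.6,"slide":[30,167,10],"rot":[0,0,0.03]},
])

```text
time_s: 8.22
position: [554.1, 16.1, 293.9]
ee_rot: [3.141, 0.001, 0.19]
force: [-0.5, -0.1, -0.2]
grip_width: 52.3
```

Run:
```python
from h import *
s,f=grab('wrist','w5.png')
print(s['position'],s['ee_rot'],s['force'],s['joint_positions'],s['time_s'])
for n in ['crank_grip','axis','grip_sleeve']:
    print(n,[(toW(s,f,r['at']).round(0).tolist(),round(r['confidence'],2)) for r in spotter.pinpoint(n,'wrist')][:4])
```

```text
[554.13606959  16.13895297 293.93943396] [3.14119927e+00 1.34749561e-03 1.90409183e-01] [-0.48520687 -0.08766709 -0.21973399] [-3.18232181e-02 -4.28418638e-03  1.20172026e+00 -7.31427637e-04
  1.94538414e+00 -2.22499870e-01] 8.2167
crank_grip [([552.0, 33.0, 213.0], 0.92)]
axis [([515.0, 106.0, 160.0], 0.93)]
grip_sleeve [([555.0, 34.0, 214.0], 0.74)]
```

View pics/w5.png

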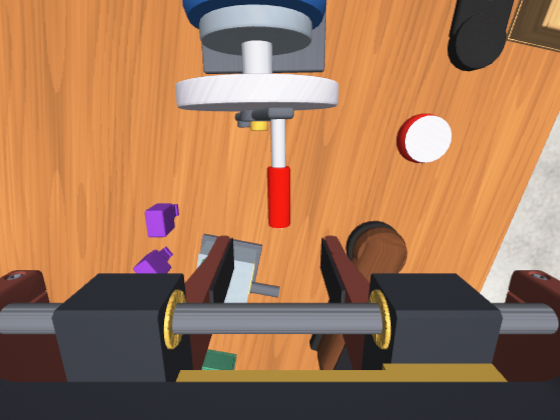

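>>> jog_arm([
  {"fingers":0.6,"slide":[0,4,-20],"rot":[0,0,0]},
  {"fingers":0.6,"slide":[0,8,-45],"rot":[0,0,0]},
  {"fingers":0.6,"slide":[0,10,-70],"rot":[0,0,0]},
  {"fingers":0.6,"slide":[0,10,-90],"rot":[0,0,0]},
  {"fingers":0.6,"slide":[0,10,-98],"rot":[0,0,0]},
  {"fingers":0.6,"slide":[0,10,-100],"rot":[0,0,0]},
  {"fingers":0.6,"slide":[0,10,-100],"rot":[0,0,0]},
  {"fingers":0,"slide":[0,10,-100],"rot":[0,0,0]},
])

```text
time_s: 9.08
position: [554.8, 26.2, 196.4]
ee_rot: [3.141, -0.002, 0.189]
force: [-0.6, 0.6, 1.2]
grip_width: 48.9
```

>>> jog_arm([
  {"fingers":0,"slide":[0,0,0],"rot":[0,0,0]},
  {"fingers":0,"slide":[0,0,0],"rot":[0,0,0]},
  {"fingers":0,"slide":[0,0,0],"rot":[0,0,0]},
  {"fingers":0,"slide":[0,0,0],"rot":[0,0,0]},
  {"fingers":0,"slide":[0,0,0],"rot":[0,0,0]},
  {"fingers":0,"slide":[0,0,0],"rot":[0,0,0]},
  {"fingers":0,"slide":[0,0,0],"rot":[0,0,0]},
  {"fingers":0,"slide":[0,0,0],"rot":[0,0,0]},
])

```text
time_s: 9.75
position: [554.0, 26.5, 194.9]
ee_rot: [3.141, 0.0, 0.19]
force: [-3.5, -1.3, 2.8]
grip_width: 19.2
```

Run:
```python
from h import *
s,f=grab('wrist','w6.png')
print(s['position'],s['ee_rot'],s['force'],s['ft_torque'],s['grip_width'],s['time_s'])
print([(toW(s,f,r['at']).round(0).tolist(),round(r['confidence'],2)) for r in spotter.pinpoint('axis','wrist')][:4])
```

```text
[554.02018018  26.54822765 194.91089605] [3.14144664e+00 3.54410030e-04 1.89987675e-01] [-3.47602024 -1.2834489   2.77581384] [-0.22504782  0.527248    0.05780256] 19.23199198872384 9.75
[([515.0, 103.0, 163.0], 0.89)]
```

View pics/w6.png

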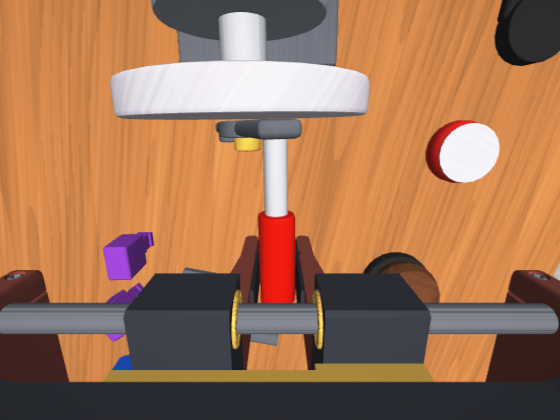

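```bash
cat > tab.py <<'E'
import numpy as np,sys,json
a0,st,n=map(float,sys.argv[1:4]); a=a0
for c in range(int(n)):
    rows=[]
    p0=55*np.array([np.sin(np.radians(a)),np.cos(np.radians(a))])
    for i in range(1,9):
        b=np.radians(a+st*i); d=55*np.array([np.sin(b),np.cos(b)])-p0
        rows.append([round(.982*d[0],1),round(.189*d[0],1),round(d[1],1)])
    print(a,'->',a+8*st,rows); a+=8*st
E
python3 tab.py 22.4 5 9
```

```text
22.4 -> 62.4 [[np.float64(4.3), np.float64(0.8), np.float64(-2.0)], [np.float64(8.4), np.float64(1.6), np.float64(-4.4)], [np.float64(12.2), np.float64(2.4), np.float64(-7.2)], [np.float64(15.8), np.float64(3.0), np.float64(-10.2)], [np.float64(19.2), np.float64(3.7), np.float64(-13.6)], [np.float64(22.2), np.float64(4.3), np.float64(-17.3)], [np.float64(24.9), np.float64(4.8), np.float64(-21.2)], [np.float64(27.3), np.float64(5.3), np.float64(-25.4)]]
62.4 -> 102.4 [[np.float64(2.0), np.float64(0.4), np.float64(-4.3)], [np.float64(3.6), np.float64(0.7), np.float64(-8.9)], [np.float64(4.8), np.float64(0.9), np.float64(-13.5)], [np.float64(5.7), np.float64(1.1), np.float64(-18.2)], [np.float64(6.1), np.float64(1.2), np.float64(-23.0)], [np.float64(6.1), np.float64(1.2), np.float64(-27.8)], [np.float64(5.7), np.float64(1.1), np.float64(-32.6)], [np.float64(4.9), np.float64(0.9), np.float64(-37.3)]]
102.4 -> 142.4 [[np.float64(-1.2), np.float64(-0.2), np.float64(-4.6)], [np.float64(-2.8), np.float64(-0.5), np.float64(-9.1)], [np.float64(-4.8), np.float64(-0.9), np.float64(-13.5)], [np.f
[... 2337 characters left out ...]
.float64(2.4), np.float64(14.1)], [np.float64(16.5), np.float64(3.2), np.float64(16.9)], [np.float64(20.6), np.float64(4.0), np.float64(19.3)], [np.float64(24.8), np.float64(4.8), np.float64(21.3)], [np.float64(29.3), np.float64(5.6), np.float64(23.0)]]
342.4 -> 382.4 [[np.float64(4.5), np.float64(0.9), np.float64(1.2)], [np.float64(9.2), np.float64(1.8), np.float64(2.1)], [np.float64(13.9), np.float64(2.7), np.float64(2.5)], [np.float64(18.6), np.float64(3.6), np.float64(2.5)], [np.float64(23.3), np.float64(4.5), np.float64(2.1)], [np.float64(27.9), np.float64(5.4), np.float64(1.3)], [np.float64(32.5), np.float64(6.3), np.float64(0.1)], [np.float64(36.9), np.float64(7.1), np.float64(-1.6)]]
```

>>> jog_arm([
  {"fingers":0,"slide":[4.3,0.8,-2.0],"rot":[0,0,0]},
  {"fingers":0,"slide":[8.4,1.6,-4.4],"rot":[0,0,0]},
  {"fingers":0,"slide":[12.2,2.4,-7.2],"rot":[0,0,0]},
  {"fingers":0,"slide":[15.8,3.0,-10.2],"rot":[0,0,0]},
  {"fingers":0,"slide":[19.2,3.7,-13.6],"rot":[0,0,0]},
  {"fingers":0,"slide":[22.2,4.3,-17.3],"rot":[0,0,0]},
  {"fingers":0,"slide":[24.9,4.8,-21.2],"rot":[0,0,0]},
  {"fingers":0,"slide":[27.3,5.3,-25.4],"rot":[0,0,0]},
])

```text
time_s: 10.52
position: [582.9, 32.5, 169.5]
ee_rot: [-3.141, -0.003, 0.19]
force: [1.3, 0.8, 5.0]
grip_width: 19.5
```

Run:
```python
from h import *
s=readout.observe();print(s['position'],s['ee_rot'],s['force'],s['ft_torque'],s['time_s'],s['dq'].round(3))
```

```text
[582.90329919  32.48517734 169.51539848] [-3.14136753e+00 -3.10076308e-03  1.90486350e-01] [1.30492411 0.82230837 4.99905272] [ 0.2600617  -0.21145186  0.05446221] 10.5167 [ 0.01   0.079  0.01  -0.002 -0.088  0.009]
```

>>> jog_arm([
  {"fingers":0,"slide":[2.0,0.4,-4.3],"rot":[0,0,0]},
  {"fingers":0,"slide":[3.6,0.7,-8.9],"rot":[0,0,0]},
  {"fingers":0,"slide":[4.8,0.9,-13.5],"rot":[0,0,0]},
  {"fingers":0,"slide":[5.7,1.1,-18.2],"rot":[0,0,0]},
  {"fingers":0,"slide":[6.1,1.2,-23.0],"rot":[0,0,0]},
  {"fingers":0,"slide":[6.1,1.2,-27.8],"rot":[0,0,0]},
  {"fingers":0,"slide":[5.7,1.1,-32.6],"rot":[0,0,0]},
  {"fingers":0,"slide":[4.9,0.9,-37.3],"rot":[0,0,0]},
])

```text
time_s: 11.18
position: [588.0, 33.5, 131.2]
ee_rot: [-3.141, -0.004, 0.191]
force: [5.7, 3.1, 0.4]
grip_width: 19.7
```

>>> jog_arm([
  {"fingers":0,"slide":[-1.2,-0.2,-4.6],"rot":[0,0,0]},
  {"fingers":0,"slide":[-2.8,-0.5,-9.1],"rot":[0,0,0]},
  {"fingers":0,"slide":[-4.8,-0.9,-13.5],"rot":[0,0,0]},
  {"fingers":0,"slide":[-7.1,-1.4,-17.7],"rot":[0,0,0]},
  {"fingers":0,"slide":[-9.8,-1.9,-21.6],"rot":[0,0,0]},
  {"fingers":0,"slide":[-12.9,-2.5,-25.3],"rot":[0,0,0]},
  {"fingers":0,"slide":[-16.2,-3.1,-28.7],"rot":[0,0,0]},
  {"fingers":0,"slide":[-19.8,-3.8,-31.8],"rot":[0,0,0]},
])

```text
time_s: 11.85
position: [566.6, 29.1, 98.4]
ee_rot: [-3.141, 0.001, 0.19]
force: [4.5, 1.7, -2.7]
grip_width: 19.7
```

Run:
```python
from h import *
s,f=grab('scene','s7.png')
print(s['position'],s['ee_rot'],s['force'],s['ft_torque'],s['time_s'],s['dq'].round(3))
c=f['image'][30:230,220:500];cv2.imwrite('pics/s7.png',cv2.resize(cv2.cvtColor(c,cv2.COLOR_RGB2BGR),None,fx=2.8,fy=2.8,interpolation=2))
```

```text
[566.56498539  29.08095818  98.42491671] [-3.14133564e+00  5.90593833e-04  1.90065254e-01] [ 4.47795037  1.6776803  -2.67607072] [ 0.21173713 -0.81992777  0.06019921] 11.85 [-0.016 -0.109  0.172 -0.001 -0.063 -0.017]
```

View pics/s7.png

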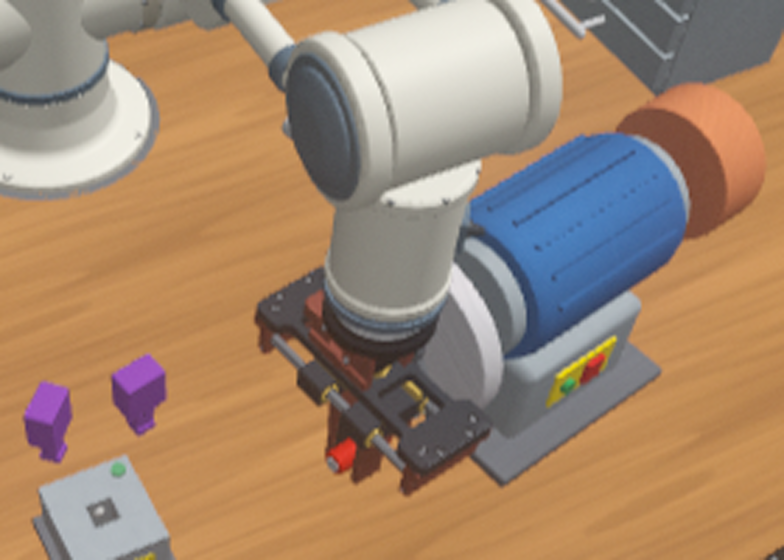

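>>> jog_arm([
  {"fingers":0,"slide":[-3.9,-0.7,-2.8],"rot":[0,0,0]},
  {"fingers":0,"slide":[-7.9,-1.5,-5.2],"rot":[0,0,0]},
  {"fingers":0,"slide":[-12.2,-2.3,-7.2],"rot":[0,0,0]},
  {"fingers":0,"slide":[-16.6,-3.2,-8.8],"rot":[0,0,0]},
  {"fingers":0,"slide":[-21.2,-4.1,-10.1],"rot":[0,0,0]},
  {"fingers":0,"slide":[-25.8,-5.0,-10.9],"rot":[0,0,0]},
  {"fingers":0,"slide":[-30.5,-5.9,-11.4],"rot":[0,0,0]},
  {"fingers":0,"slide":[-35.2,-6.8,-11.4],"rot":[0,0,0]},
])

```text
time_s: 12.57
position: [531.0, 21.8, 88.5]
ee_rot: [3.141, 0.0, 0.19]
force: [5.1, -1.3, -3.2]
grip_width: 19.4
```

>>> jog_arm([
  {"fingers":0,"slide":[-4.7,-0.9,0.4],"rot":[0,0,0]},
  {"fingers":0,"slide":[-9.3,-1.8,1.2],"rot":[0,0,0]},
  {"fingers":0,"slide":[-13.9,-2.7,2.5],"rot":[0,0,0]},
  {"fingers":0,"slide":[-18.3,-3.5,4.1],"rot":[0,0,0]},
  {"fingers":0,"slide":[-22.6,-4.3,6.1],"rot":[0,0,0]},
  {"fingers":0,"slide":[-26.7,-5.1,8.5],"rot":[0,0,0]},
  {"fingers":0,"slide":[-30.5,-5.9,11.3],"rot":[0,0,0]},
  {"fingers":0,"slide":[-34.2,-6.6,14.3],"rot":[0,0,0]},
])

```text
time_s: 13.23
position: [497.8, 15.0, 103.9]
ee_rot: [3.14, -0.003, 0.189]
force: [8.0, -1.2, -2.4]
grip_width: 19.4
```

>>> jog_arm([
  {"fingers":0,"slide":[-3.3,-0.6,3.4],"rot":[0,0,0]},
  {"fingers":0,"slide":[-6.4,-1.2,7.1],"rot":[0,0,0]},
  {"fingers":0,"slide":[-9.1,-1.7,11.0],"rot":[0,0,0]},
  {"fingers":0,"slide":[-11.4,-2.2,15.1],"rot":[0,0,0]},
  {"fingers":0,"slide":[-13.4,-2.6,19.5],"rot":[0,0,0]},
  {"fingers":0,"slide":[-15.1,-2.9,24.0],"rot":[0,0,0]},
  {"fingers":0,"slide":[-16.3,-3.1,28.6],"rot":[0,0,0]},
  {"fingers":0,"slide":[-17.1,-3.3,33.3],"rot":[0,0,0]},
])

```text
time_s: 13.9
position: [481.8, 11.7, 136.9]
ee_rot: [3.14, -0.005, 0.189]
force: [13.8, -1.0, -7.6]
grip_width: 19.2
```

>>> jog_arm([
  {"fingers":0,"slide":[-0.4,-0.1,4.8],"rot":[0,0,0]},
  {"fingers":0,"slide":[-0.4,-0.1,9.6],"rot":[0,0,0]},
  {"fingers":0,"slide":[0,0,14.4],"rot":[0,0,0]},
  {"fingers":0,"slide":[0.8,0.2,19.1],"rot":[0,0,0]},
  {"fingers":0,"slide":[2.0,0.4,23.7],"rot":[0,0,0]},
  {"fingers":0,"slide":[3.6,0.7,28.2],"rot":[0,0,0]},
  {"fingers":0,"slide":[5.6,1.1,32.6],"rot":[0,0,0]},
  {"fingers":0,"slide":[7.9,1.5,36.7],"rot":[0,0,0]},
])

```text
time_s: 14.57
position: [488.2, 13.1, 170.6]
ee_rot: [3.141, 0.001, 0.189]
force: [11.3, -2.2, -16.6]
grip_width: 19.7
```

>>> jog_arm([
  {"fingers":0,"slide":[2.7,0.5,3.9],"rot":[0,0,0]},
  {"fingers":0,"slide":[5.7,1.1,7.6],"rot":[0,0,0]},
  {"fingers":0,"slide":[9.0,1.7,11.0],"rot":[0,0,0]},
  {"fingers":0,"slide":[12.6,2.4,14.1],"rot":[0,0,0]},
  {"fingers":0,"slide":[16.5,3.2,16.9],"rot":[0,0,0]},
  {"fingers":0,"slide":[20.6,4.0,19.3],"rot":[0,0,0]},
  {"fingers":0,"slide":[24.8,4.8,21.3],"rot":[0,0,0]},
  {"fingers":0,"slide":[29.3,5.6,23.0],"rot":[0,0,0]},
])

```text
time_s: 15.23
position: [516.2, 18.9, 195.0]
ee_rot: [3.141, 0.005, 0.189]
force: [-3.7, -5.2, -13.3]
grip_width: 19.4
```

>>> jog_arm([
  {"fingers":0,"slide":[4.5,0.9,1.2],"rot":[0,0,0]},
  {"fingers":0,"slide":[9.2,1.8,2.1],"rot":[0,0,0]},
  {"fingers":0,"slide":[13.9,2.7,2.5],"rot":[0,0,0]},
  {"fingers":0,"slide":[18.6,3.6,2.5],"rot":[0,0,0]},
  {"fingers":0,"slide":[23.3,4.5,2.1],"rot":[0,0,0]},
  {"fingers":0,"slide":[27.9,5.4,1.3],"rot":[0,0,0]},
  {"fingers":0,"slide":[32.5,6.3,0.1],"rot":[0,0,0]},
  {"fingers":0,"slide":[36.9,7.1,-1.6],"rot":[0,0,0]},
])

```text
time_s: 15.9
position: [552.9, 26.4, 195.5]
ee_rot: [-3.141, 0.003, 0.19]
force: [-7.6, -3.8, -3.6]
grip_width: 19.5
```

```bash
cat > fit.py <<'E'
import numpy as np
P=np.array([[582.9,32.5,169.5],[588,33.5,131.2],[566.6,29.1,98.4],[531,21.8,88.5],[497.8,15,103.9],[481.8,11.7,136.9],[488.2,13.1,170.6],[516.2,18.9,195],[552.9,26.4,195.5]])
F=np.array([[1.3,.8,5],[5.7,3.1,.4],[4.5,1.7,-2.7],[5.1,-1.3,-3.2],[8,-1.2,-2.4],[13.8,-1,-7.6],[11.3,-2.2,-16.6],[-3.7,-5.2,-13.3],[-7.6,-3.8,-3.6]])
ex=np.array([.982,.189,0])
u=(P-[554,26.5,0])@ex; z=P[:,2]; fx=F@ex; fz=F[:,2]
# circle fit
A=np.c_[2*u,2*z,np.ones(len(u))]; c=np.linalg.lstsq(A,u*u+z*z,rcond=None)[0]; print('centre',c[:2],np.sqrt(c[2]+c[0]**2+c[1]**2))
for cu,cz in [(c[0],c[1]),(-21,141.),(-18,143),(-18,139),(-16,141)]:
    al=np.arctan2(u-cu,z-cz); ft=-(fx*np.cos(al)-fz*np.sin(al)); fr=fx*np.sin(al)+fz*np.cos(al)
    M=np.c_[np.ones(len(al)),np.sin(al),np.cos(al)]; k,res,_,_=np.linalg.lstsq(M,ft,rcond=None)
    print(cu,cz,'D,s,c',k.round(2),'amp',np.hypot(k[1],k[2]).round(2),'peak at',np.degrees(np.arctan2(k[1],k[2])).round(),'res',res)
    print(np.degrees(al).round(),ft.round(1),fr.round(1))
E
python3 fit.py
```

```text
centre [-19.0360161  143.43993107] 55.12203970852961
-19.036016103365366 143.4399310731218 D,s,c [ 5.9  -3.48  1.68] amp 3.87 peak at -64.0 res [0.89381783]
[  62.  103.  145. -175. -136.  -97.  -61.  -21.   19.] [3.7 1.8 2.3 5.  7.1 9.1 9.2 9.  6.6] [  3.6   5.9   4.9   2.8  -3.6 -12.4 -17.5 -10.8  -6.1]
-21 141.0 D,s,c [ 5.61 -3.27  1.51] amp 3.6 peak at -65.0 res [2.56954002]
[  61.  100.  142. -177. -136.  -94.  -57.  -18.   20.] [3.7 1.5 2.  4.9 7.1 8.6 8.2 8.5 6.5] [  3.7   6.    5.1   3.   -3.6 -12.7 -18.  -11.2  -6.2]
-18 143 D,s,c [ 5.88 -3.47  1.73] amp 3.88 peak at -63.0 res [0.96259617]
[  61.  103.  145. -174. -135.  -96.  -61.  -22.   18.] [3.7 1.7 2.4 5.1 7.1 9.  9.2 9.2 6.7] [  3.7   5.9   4.9   2.7  -3.7 -12.5 -17.4 -10.7  -5.9]
-18 139 D,s,c [ 5.47 -3.2   1.65] amp 3.61 peak at -63.0 res [3.56634322]
[  57.   98.  143. -174. -132.  -92.  -57.  -20.   17.] [3.4 1.3 2.1 5.1 6.9 8.1 8.2 8.9 6.8] [  3.9   6.1   5.    2.7  -4.1 -13.1 -18.  -10.9  -5.8]
-16 141 D,s,c [ 5.72 -3.38  1.8 ] amp 3.83 peak at -62.0 res [2.05287627]
[  58.  101.  146. -172. -132.  -94.  -60.  -23.   15.] [3.5 1.6 2.4 5.2 6.9 8.5 9.  9.4 6.9] [  3.9   6.    4.9   2.5  -4.1 -12.8 -17.6 -10.5  -5.6]
```

```bash
python3 tab.py 22.4 -5 9 | sed 's/np.float64(\([-0-9.]*\))/\1/g'
```

```text
22.4 -> -17.6 [[-4.4, -0.9, 1.6], [-9.0, -1.7, 2.9], [-13.6, -2.6, 3.7], [-18.3, -3.5, 4.1], [-23.0, -4.4, 4.1], [-27.7, -5.3, 3.7], [-32.4, -6.2, 2.8], [-36.9, -7.1, 1.6]]
-17.6 -> -57.6 [[-4.4, -0.9, -1.6], [-8.7, -1.7, -3.7], [-12.8, -2.5, -6.1], [-16.6, -3.2, -8.8], [-20.2, -3.9, -11.9], [-23.6, -4.5, -15.3], [-26.6, -5.1, -19.0], [-29.3, -5.6, -23.0]]
-57.6 -> -97.6 [[-2.3, -0.5, -4.2], [-4.3, -0.8, -8.5], [-5.9, -1.1, -13.0], [-7.1, -1.4, -17.7], [-8.0, -1.5, -22.4], [-8.4, -1.6, -27.2], [-8.4, -1.6, -32.0], [-7.9, -1.5, -36.7]]
-97.6 -> -137.6 [[0.8, 0.2, -4.7], [2.1, 0.4, -9.4], [3.7, 0.7, -13.9], [5.7, 1.1, -18.2], [8.0, 1.5, -22.4], [10.7, 2.1, -26.3], [13.8, 2.7, -30.0], [17.1, 3.3, -33.3]]
-137.6 -> -177.6 [[3.6, 0.7, -3.1], [7.5, 1.4, -5.8], [11.6, 2.2, -8.2], [15.8, 3.0, -10.2], [20.3, 3.9, -11.9], [24.8, 4.8, -13.1], [29.5, 5.7, -13.9], [34.2, 6.6, -14.3]]
-177.6 -> -217.6 [[4.7, 0.9, 0.0], [9.4, 1.8, 0.4], [14.0, 2.7, 1.3], [18.6, 3.6, 2.5], [23.0, 4.4, 4.2], [27.3, 5.3, 6.2], [31.4, 6.0, 8.6], [35.2, 6.8, 11.4]]
-217.6 -> -257.6 [[3.6, 0.7, 3.1], [6.9, 1.3, 6.5], [10.0, 1.9, 10.2], [12.6, 2.4, 14.1], [15.0, 2.9, 18.3], [17.0, 3.3, 22.6], [18.6, 3.6, 27.1], [19.8, 3.8, 31.8]]
-257.6 -> -297.6 [[0.8, 0.2, 4.7], [1.2, 0.2, 9.5], [1.2, 0.2, 14.3], [0.8, 0.2, 19.1], [-0.0, -0.0, 23.8], [-1.3, -0.2, 28.4], [-2.9, -0.6, 32.9], [-4.9, -0.9, 37.3]]
-297.6 -> -337.6 [[-2.4, -0.5, 4.2], [-5.1, -1.0, 8.1], [-8.1, -1.6, 11.7], [-11.4, -2.2, 15.1], [-15.1, -2.9, 18.2], [-18.9, -3.6, 21.0], [-23.0, -4.4, 23.3], [-27.3, -5.3, 25.4]]
```

>>> jog_arm([
  {"fingers":0,"slide":[-4.2,-0.9,1.4],"rot":[0,0,0]},
  {"fingers":0,"slide":[-8.5,-1.7,2.4],"rot":[0,0,0]},
  {"fingers":0,"slide":[-12.8,-2.5,2.9],"rot":[0,0,0]},
  {"fingers":0,"slide":[-17.3,-3.3,3.1],"rot":[0,0,0]},
  {"fingers":0,"slide":[-21.7,-4.2,2.8],"rot":[0,0,0]},
  {"fingers":0,"slide":[-26.2,-5.0,2.2],"rot":[0,0,0]},
  {"fingers":0,"slide":[-30.6,-5.9,1.0],"rot":[0,0,0]},
  {"fingers":0,"slide":[-34.9,-6.7,-0.4],"rot":[0,0,0]},
])

```text
time_s: 16.57
position: [519.8, 19.6, 196.0]
ee_rot: [3.14, -0.005, 0.19]
force: [4.6, -2.9, -5.5]
grip_width: 19.3
```

>>> jog_arm([
  {"fingers":0,"slide":[-4.4,-0.9,-1.6],"rot":[0,0,0]},
  {"fingers":0,"slide":[-8.7,-1.7,-3.7],"rot":[0,0,0]},
  {"fingers":0,"slide":[-12.8,-2.5,-6.1],"rot":[0,0,0]},
  {"fingers":0,"slide":[-16.6,-3.2,-8.8],"rot":[0,0,0]},
  {"fingers":0,"slide":[-20.2,-3.9,-11.9],"rot":[0,0,0]},
  {"fingers":0,"slide":[-23.6,-4.5,-15.3],"rot":[0,0,0]},
  {"fingers":0,"slide":[-26.6,-5.1,-19.0],"rot":[0,0,0]},
  {"fingers":0,"slide":[-29.3,-5.6,-23.0],"rot":[0,0,0]},
])

```text
time_s: 17.23
position: [491.0, 13.6, 174.1]
ee_rot: [3.139, -0.006, 0.189]
force: [4.6, -4.2, 0.6]
grip_width: 19.5
```

>>> jog_arm([
  {"fingers":0,"slide":[-2.3,-0.5,-4.2],"rot":[0,0,0]},
  {"fingers":0,"slide":[-4.3,-0.8,-8.5],"rot":[0,0,0]},
  {"fingers":0,"slide":[-5.9,-1.1,-13.0],"rot":[0,0,0]},
  {"fingers":0,"slide":[-7.1,-1.4,-17.7],"rot":[0,0,0]},
  {"fingers":0,"slide":[-8.0,-1.5,-22.4],"rot":[0,0,0]},
  {"fingers":0,"slide":[-8.4,-1.6,-27.2],"rot":[0,0,0]},
  {"fingers":0,"slide":[-8.4,-1.6,-32.0],"rot":[0,0,0]},
  {"fingers":0,"slide":[-7.9,-1.5,-36.7],"rot":[0,0,0]},
])

```text
time_s: 17.9
position: [482.2, 11.8, 136.5]
ee_rot: [3.139, -0.003, 0.189]
force: [-0.7, -5.3, 1.6]
grip_width: 19.3
```

>>> jog_arm([
  {"fingers":0,"slide":[0.8,0.2,-4.7],"rot":[0,0,0]},
  {"fingers":0,"slide":[2.1,0.4,-9.4],"rot":[0,0,0]},
  {"fingers":0,"slide":[3.7,0.7,-13.9],"rot":[0,0,0]},
  {"fingers":0,"slide":[5.7,1.1,-18.2],"rot":[0,0,0]},
  {"fingers":0,"slide":[8.0,1.5,-22.4],"rot":[0,0,0]},
  {"fingers":0,"slide":[10.7,2.1,-26.3],"rot":[0,0,0]},
  {"fingers":0,"slide":[13.8,2.7,-30.0],"rot":[0,0,0]},
  {"fingers":0,"slide":[17.1,3.3,-33.3],"rot":[0,0,0]},
])

```text
time_s: 18.57
position: [499.0, 15.2, 102.9]
ee_rot: [3.14, -0.001, 0.189]
force: [-3.0, -4.8, 2.8]
grip_width: 19.2
```

>>> jog_arm([
  {"fingers":0,"slide":[3.6,0.7,-3.1],"rot":[0,0,0]},
  {"fingers":0,"slide":[7.5,1.4,-5.8],"rot":[0,0,0]},
  {"fingers":0,"slide":[11.6,2.2,-8.2],"rot":[0,0,0]},
  {"fingers":0,"slide":[15.8,3.0,-10.2],"rot":[0,0,0]},
  {"fingers":0,"slide":[20.3,3.9,-11.9],"rot":[0,0,0]},
  {"fingers":0,"slide":[24.8,4.8,-13.1],"rot":[0,0,0]},
  {"fingers":0,"slide":[29.5,5.7,-13.9],"rot":[0,0,0]},
  {"fingers":0,"slide":[34.2,6.6,-14.3],"rot":[0,0,0]},
])

```text
time_s: 19.23
position: [532.3, 22.2, 88.3]
ee_rot: [3.141, 0.002, 0.19]
force: [-6.4, -4.6, 2.7]
grip_width: 19.9
```

>>> jog_arm([
  {"fingers":0,"slide":[4.7,0.9,0.0],"rot":[0,0,0]},
  {"fingers":0,"slide":[9.4,1.8,0.4],"rot":[0,0,0]},
  {"fingers":0,"slide":[14.0,2.7,1.3],"rot":[0,0,0]},
  {"fingers":0,"slide":[18.6,3.6,2.5],"rot":[0,0,0]},
  {"fingers":0,"slide":[23.0,4.4,4.2],"rot":[0,0,0]},
  {"fingers":0,"slide":[27.3,5.3,6.2],"rot":[0,0,0]},
  {"fingers":0,"slide":[31.4,6.0,8.6],"rot":[0,0,0]},
  {"fingers":0,"slide":[35.2,6.8,11.4],"rot":[0,0,0]},
])

```text
time_s: 19.9
position: [565.8, 29.1, 97.8]
ee_rot: [-3.141, 0.007, 0.19]
force: [-8.3, -3.6, -4.4]
grip_width: 19.5
```

>>> jog_arm([
  {"fingers":0,"slide":[3.6,0.7,3.1],"rot":[0,0,0]},
  {"fingers":0,"slide":[6.9,1.3,6.5],"rot":[0,0,0]},
  {"fingers":0,"slide":[10.0,1.9,10.2],"rot":[0,0,0]},
  {"fingers":0,"slide":[12.6,2.4,14.1],"rot":[0,0,0]},
  {"fingers":0,"slide":[15.0,2.9,18.3],"rot":[0,0,0]},
  {"fingers":0,"slide":[17.0,3.3,22.6],"rot":[0,0,0]},
  {"fingers":0,"slide":[18.6,3.6,27.1],"rot":[0,0,0]},
  {"fingers":0,"slide":[19.8,3.8,31.8],"rot":[0,0,0]},
])

```text
time_s: 20.57
position: [587.9, 33.6, 129.9]
ee_rot: [-3.141, 0.002, 0.19]
force: [-5.4, -0.1, -8.5]
grip_width: 19.1
```

```bash
cat >> fit.py <<'E'
print('REV')
P2=np.array([[519.8,19.6,196],[491,13.6,174.1],[482.2,11.8,136.5],[499,15.2,102.9],[532.3,22.2,88.3],[565.8,29.1,97.8],[587.9,33.6,129.9]])
F2=np.array([[4.6,-2.9,-5.5],[4.6,-4.2,.6],[-.7,-5.3,1.6],[-3,-4.8,2.8],[-6.4,-4.6,2.7],[-8.3,-3.6,-4.4],[-5.4,-.1,-8.5]])
cu,cz=-19,143.4
def g(P,F):
    u=(P-[554,26.5,0])@ex; z=P[:,2]; fx=F@ex; fz=F[:,2]
    al=np.arctan2(u-cu,z-cz); return al,-(fx*np.cos(al)-fz*np.sin(al)),fx*np.sin(al)+fz*np.cos(al)
a1,t1,_=g(P,F);a2,t2,r2=g(P2,F2)
print(np.degrees(a2).round(),t2.round(1),r2.round(1))
def fit(a,t,sg):
    M=np.c_[sg,np.sin(a),np.cos(a)];k,res,_,_=np.linalg.lstsq(M,t,rcond=None)
    print(k.round(2),np.hypot(k[1],k[2]).round(2),np.degrees(np.arctan2(k[1],k[2])).round(1),res)
fit(a2,t2,-np.ones(len(a2)))
fit(np.r_[a1,a2],np.r_[t1,t2],np.r_[np.ones(len(a1)),-np.ones(len(a2))])
E
python3 fit.py | sed -n '/REV/,$p'
python3 - <<'E'
from h import *
s=readout.observe();print(s['position'],s['time_s'])
E
python3 tab.py 102.4 5 3| sed 's/np.float64(\([-0-9.]*\))/\1/g'
```

```text
REV
[ -17.  -56.  -97. -137. -177.  146.  104.] [-2.2 -2.6 -1.8 -4.7 -7.3 -9.8 -9.5] [-6.4 -2.7  1.5  0.5 -2.3 -1.3 -3.1]
[ 5.69 -3.6   2.  ] 4.12 -61.0 [1.81237836]
[ 5.82 -3.57  1.8 ] 4.0 -63.3 [3.07272217]
[587.89292468  33.60345004 129.9352223 ] 20.5667
102.4 -> 142.4 [[-1.2, -0.2, -4.6], [-2.8, -0.5, -9.1], [-4.8, -0.9, -13.5], [-7.1, -1.4, -17.7], [-9.8, -1.9, -21.6], [-12.9, -2.5, -25.3], [-16.2, -3.1, -28.7], [-19.8, -3.8, -31.8]]
142.4 -> 182.4 [[-3.9, -0.7, -2.8], [-7.9, -1.5, -5.2], [-12.2, -2.3, -7.2], [-16.6, -3.2, -8.8], [-21.2, -4.1, -10.1], [-25.8, -5.0, -10.9], [-30.5, -5.9, -11.4], [-35.2, -6.8, -11.4]]
182.4 -> 222.4 [[-4.7, -0.9, 0.4], [-9.3, -1.8, 1.2], [-13.9, -2.7, 2.5], [-18.3, -3.5, 4.1], [-22.6, -4.3, 6.1], [-26.7, -5.1, 8.5], [-30.5, -5.9, 11.3], [-34.2, -6.6, 14.3]]
```

>>> jog_arm([
  {"fingers":0,"slide":[-1.2,-0.2,-4.6],"rot":[0,0,0]},
  {"fingers":0,"slide":[-2.8,-0.5,-9.1],"rot":[0,0,0]},
  {"fingers":0,"slide":[-4.8,-0.9,-13.5],"rot":[0,0,0]},
  {"fingers":0,"slide":[-7.1,-1.4,-17.7],"rot":[0,0,0]},
  {"fingers":0,"slide":[-9.8,-1.9,-21.6],"rot":[0,0,0]},
  {"fingers":0,"slide":[-12.9,-2.5,-25.3],"rot":[0,0,0]},
  {"fingers":0,"slide":[-16.2,-3.1,-28.7],"rot":[0,0,0]},
  {"fingers":0,"slide":[-19.8,-3.8,-31.8],"rot":[0,0,0]},
])

```text
time_s: 21.23
position: [570.0, 29.9, 100.7]
ee_rot: [3.141, -0.005, 0.19]
force: [-1.7, 1.1, 5.5]
grip_width: 19.4
```

>>> jog_arm([
  {"fingers":0,"slide":[-3.9,-0.7,-2.8],"rot":[0,0,0]},
  {"fingers":0,"slide":[-7.9,-1.5,-5.2],"rot":[0,0,0]},
  {"fingers":0,"slide":[-12.2,-2.3,-7.2],"rot":[0,0,0]},
  {"fingers":0,"slide":[-16.6,-3.2,-8.8],"rot":[0,0,0]},
  {"fingers":0,"slide":[-21.2,-4.1,-10.1],"rot":[0,0,0]},
  {"fingers":0,"slide":[-25.8,-5.0,-10.9],"rot":[0,0,0]},
  {"fingers":0,"slide":[-30.5,-5.9,-11.4],"rot":[0,0,0]},
  {"fingers":0,"slide":[-35.2,-6.8,-11.4],"rot":[0,0,0]},
])

```text
time_s: 21.9
position: [534.8, 22.6, 88.1]
ee_rot: [3.141, -0.005, 0.19]
force: [4.4, 1.3, 5.3]
grip_width: 19.4
```

>>> jog_arm([
  {"fingers":0,"slide":[-4.7,-0.9,0.4],"rot":[0,0,0]},
  {"fingers":0,"slide":[-9.3,-1.8,1.2],"rot":[0,0,0]},
  {"fingers":0,"slide":[-13.9,-2.7,2.5],"rot":[0,0,0]},
  {"fingers":0,"slide":[-18.3,-3.5,4.1],"rot":[0,0,0]},
  {"fingers":0,"slide":[-22.0,-4.2,5.8],"rot":[0,0,0]},
  {"fingers":0,"slide":[-22.6,-4.3,6.1],"rot":[0,0,0]},
  {"fingers":0,"slide":[-22.6,-4.3,6.1],"rot":[0,0,0]},
  {"fingers":0,"slide":[-22.6,-4.3,6.1],"rot":[0,0,0]},
])

```text
time_s: 22.57
position: [511.9, 17.9, 93.7]
ee_rot: [3.14, -0.003, 0.19]
force: [4.9, -0.3, 4.2]
grip_width: 19.4
```

>>> jog_arm([
  {"fingers":0,"slide":[0,0,0],"rot":[0,0,0]},
  {"fingers":0,"slide":[0,0,0],"rot":[0,0,0]},
  {"fingers":0,"slide":[0,0,0],"rot":[0,0,0]},
  {"fingers":0,"slide":[0,0,0],"rot":[0,0,0]},
  {"fingers":0,"slide":[0,0,0],"rot":[0,0,0]},
  {"fingers":0,"slide":[0,0,0],"rot":[0,0,0]},
  {"fingers":0,"slide":[0,0,0],"rot":[0,0,0]},
  {"fingers":0,"slide":[0,0,0],"rot":[0,0,0]},
])

```text
time_s: 23.23
position: [511.9, 17.9, 93.7]
ee_rot: [3.14, -0.003, 0.19]
force: [4.8, -1.4, 4.4]
grip_width: 19.8
```

Run:
```python
from h import *
s,f=grab('scene','s9.png')
print(s['position'],s['force'],s['grip_width'],s['dq'].round(3),s['time_s'])
u=(np.array(s['position'])-[554,26.5,0])@[.982,.189,0];print(np.degrees(np.arctan2(u+19,s['position'][2]-143.4)))
for n in ['plug_grip','crank_grip','polish','glue','shoe','tin']:
    print(n,[(toW(s,f,r['at']).round(0).tolist(),round(r['confidence'],2)) for r in spotter.pinpoint(n,'scene')][:4])
s,f=grab('wrist','w9.png')
for n in ['crank_grip','axis']:
    print(n,[(toW(s,f,r['at']).round(0).tolist(),round(r['confidence'],2)) for r in spotter.pinpoint(n,'wrist')][:2])
```

```text
[511.89972986  17.8813166   93.70297833] [ 4.82381498 -1.41975597  4.42248722] 19.769418058883492 [ 0.     0.001  0.001 -0.001 -0.     0.002] 23.2333
-154.24962701043327
plug_grip [([400.0, -71.0, 54.0], 0.69), ([390.0, -153.0, 55.0], 0.68), ([413.0, -240.0, 56.0], 0.67), ([485.0, -390.0, 55.0], 0.66)]
crank_grip [([512.0, 23.0, 113.0], 0.55)]
polish [([755.0, 109.0, 2.0], 0.75)]
glue []
shoe [([720.0, -155.0, -5.0], 0.81)]
tin [([485.0, -392.0, 1.0], 0.6)]
crank_grip [([514.0, 23.0, 110.0], 0.66)]
axis [([515.0, 103.0, 161.0], 0.93)]
```

View pics/s9.png

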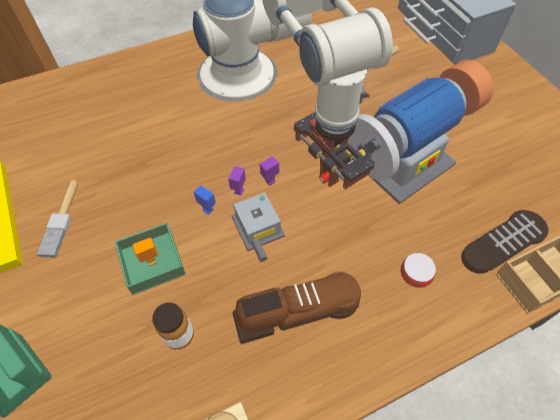

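View pics/w9.png

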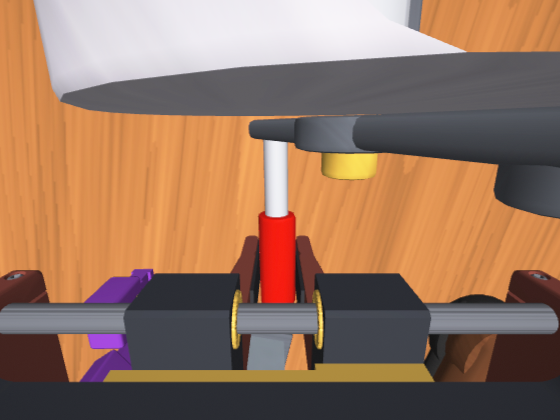

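The plug stands in the tin at about (146,250) in the scene view. The grip is held still at -154°, where the fit puts the heavy side down, and the bystanders look unmoved. I'm handing in.

Run:
```python
from h import *
print(env.finish_job())
s=readout.observe();print(s['position'],s['force'],s['grip_width'],s['dq'].round(3),s['time_s'])
```

```text
the job is handed in; nothing more can be done
None
the job is handed in; nothing more can be done
```

I've handed the job in: the plug is in the green tin and the red grip is held still with the heavy side where I measured "straight down". `finish_job` gave no verdict, so the result rests on my own checks. I handed in just after 23 s of the 67 s allowed.

- **Plug:** I pulled it straight up out of the box before touching the crank and let it go in the tin. It stands near the centre (about x 485, y -390, head centre 55–58 mm up), and the fingers are well clear of it.
- **Heavy side:** I turned the crank a full turn one way and most of a turn back, reading the force at the grip.
    - The heaviest push came with the grip at -64° from the top in one direction and -61° in the other.
    - The drag at the grip came out near 5.8 N and the extra push near 4.0 N, both as the task describes.
    - Together they put the heavy side down with the grip at -153°.
- **Final hold:** I stopped at -154°, well inside the 0.30 rad (17°) limit. The joints were at rest and the fingers closed on the sleeve at 19.8 mm, with the squeeze set to 25 N.
- **Bystanders:** The shoe and the polish tin were found within about 2 mm of where they started. The network missed the glue jar in the last picture, but by eye it was in its place.

No check failed. The only disagreement was about 3° between the two turning directions.

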